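Switch on the isolator and hold the grinder lid at pulse

ROBOT

A 6-joint arm with a two-finger parallel gripper is mounted at the origin on the work surface. World frame = base frame: x ahead of the robot, y to its left, z up, the work surface at z = 0. Lengths are in m, angles in rad, forces in N, time in s.
With the tool pointing down it reaches from about 0.35 to 0.8 m from the base axis. Payload 7.3 kg.
Tool frame: the origin (TCP) lies at the very end of the fingers, on their centre line; the grasp point (between the pads) lies 19 mm behind it; z points along the fingers, y is the direction in which the jaws open and shut (so a half turn about z gives the same grasp; the last joint's range is limited). The gripper opens to 85 mm and grips with 20 to 120 N. Pads are 22 mm wide; open, the fingers measure 114 mm over their backs; the gripper's body (76 mm by 85 mm) begins 54 mm behind the grasp point. The pads swing forward as they close: fully open they stand 13 mm farther back than shut.
Start: joints at [1.1, 0.342, 1.524, -0, 1.275, -0.146], TCP at [0.168, 0.498, 0.231] pointing down, gripper open.
Joint ranges: [-2.53, 2.53], [-0.77, 2.02], [0.04, 2.7], [-1, 4.14], [0.28, 2.66], [-3.11, 3.11]. Speed limits (rad/s): [2.57, 2.57, 3.14, 3.14, 3.14, 3.14].

INTERFACE

Orientations are given as a unit quaternion [x, y, z, w].
In Python, from workcell import r, jaws, solver, viewer, readout gives the robot as it stands. The module is installed in compiled form; this text tells all that it offers. Calls block until the motion is done:
- r.goto(position, orientation): joint-space move of the TCP to a pose.
- r.move_l(position, orientation=None, speed=0.15): straight line of the TCP; orientation=None keeps the orientation; speed is the mean speed in m/s.
- r.goto_joints(angles): joint-space move.
- jaws.move_gripper(opening): finger opening in m; the grip force is fixed at half the most; returns when the fingers have stopped.
- r.hold(seconds).
- solver.ik(position, orientation): joint angles nearest the present ones, or None.
- viewer.camera(name): name is "scene" or "side" or "wrist"; returns a dict with "img" (400x640x3 uint8, blue, green, red), "depth" (400x640 float32, m along the optical axis (not along the pixel's ray), 0 where there is no reading), "camera_matrix" (3x3 intrinsics, pixels), "eye" and "rotation" of the camera in the world. Camera axes: x right, y up, looking along -z (the intrinsics and any distortion apply to the point x, -y, -z); pixel columns grow to the right and rows downward; lengths in m; the calibration is good to about 2 mm. A picture is of the moment at which its call begins.
A pose or a line that the arm cannot do raises r.IKError and nothing moves.
- r.hand_in(): hands the job in, once; it reports no verdict.
Readings, each from a call of its own:
- readout.current_t(): time.
- readout.current_joint_positions(): joint angles.
- readout.current_dq(): joint speeds.
- readout.current_tau(): joint torques, N m.
- readout.current_position(): TCP position.
- readout.current_ee_rot(): TCP orientation.
- readout.current_contact_force(): force on the tool from outside, world axes, zero at the start.
- readout.current_torque(): the same for the moment, N m.
- readout.current_finger_gap(): finger opening in m.
Only numpy, scipy, OpenCV 4.12 (cv2) and the standard library are available. Lean on these libraries where they do the work, as an engineer would, in place of code of your own. Each camera call takes 0.05 s, during which the arm holds its last target.

TASK

Turn the power isolator's handle clockwise from off to on, then fit the loose lid into the grinder's bayonet mouth and twist it clockwise, seen from above, to the pulse position: 30 degrees, half the way to the lock. The lid must not reach its lock click, and it springs back if let go, so finish still gripping it steadily at the pulse position. Leave the two dumbbells, the peanut ball and the small jar where they are.

Things in the scene. Friction and masses are not known exactly. Their poses are not given: they have to be found in the camera images.
- isolator_box: grey switch box, 120 x 120 x 70 high, fixed to the cart; it and the grinder stand left and right and may be swapped. Origin: centre of its underside, on the vertical axis of the handle; z up. Raised metal ticks on its top beside the handle: a thin one on the box's +x side (off), a broad one 60 degrees clockwise of it (on).
- isolator_grip (a point): on the axis of the isolator's black handle, 107 above the cart. The handle is an upright bar 60 long, 16 wide, from 84 to 118 above the cart, on a disc of 58 diameter. The point turns with it: x along the bar, z up. A fine metal line on top marks the bar's pointing end (+x).
- isolator (a joint): angle of the isolator handle: 0 = off (bar along the box's x axis, as it starts), 1.047 rad = on (turned 60 degrees clockwise from above, at its stop). A spring detent resists with up to about 0.1 N m, tips over half-way and then pulls the handle on.
- grinder: round steel grinder, 128 across the foot, 112 high, fixed. Origin: centre of its underside, z up. Its round mouth on top has a ledge, inner diameter 74, at 105 to 112 above the cart, with two slots 15 wide on the +x and -x sides for the lid's pins (either way round). Raised marks on the rim: thin on +x (enter), thin 30 degrees clockwise (pulse), broad at 60 (lock).
- mouth_floor (a point): centre of the flat floor of the grinder's mouth, 90 above the cart, 22 below the rim, where the lid's underside comes to rest. Axes as the grinder's.
- lid: loose grey lid, 160 g, lying upright. Origin: centre of its underside, z up. Plug 69 diameter, 34 high, foot chamfered; on it a grip bar 60 long (along x), 16 wide, from 34 to 68 above the underside. Two pins 9 thick, centred 8 above the underside, stick out along +x and -x to 42.5 from the centre, in line with the bar. Through the slots and down on the mouth's floor, it can turn clockwise.
- drive_ring (a joint): angle of the spring ring in the grinder's mouth which the lid's pins carry along: 0 with the lid as inserted, growing clockwise. It lags the lid by about 0.08 rad of play. It springs back with about 0.1 N m; beyond 0.85 rad it snaps over (lock click) to 1.047.
- dumbbell_a: one of two pink vinyl hexagonal dumbbells, 170 long, heads 58 high; bystander. Origin: centre of its underside.
- dumbbell_b: the other pink dumbbell, same size, lying beside it; bystander. Origin: centre of its underside.
- peanut_ball: blue hard silicone peanut ball, 124 long, 62 thick, lying between the two devices; bystander. Origin: centre of its underside.
- jar: small white jar, 56 across, 75 high; bystander. Origin: centre of its underside.
Things that resemble listed ones, but are neither listed nor needed, are in the scene too. What is shaped like the lid but yellow is not meant.

How it is judged:
On the way, in this order (a step that is already met when the one before it is completed fails the run):
1. isolator handle turned to on, the lid not yet in the grinder (value of joint isolator above 0.9 rad and distance between lid and mouth_floor above 0.03 m), for 0.2 s.
2. lid sits fully down in the grinder's mouth (horizontal distance between lid and mouth_floor below 0.006 m and z of lid in the frame of mouth_floor between -0.003 and 0.0045 m and angle between lid's own z axis and vertical below 0.1 rad), for 0.2 s.
3. lid turned to the pulse position (all of step 2 and value of joint isolator above 0.9 rad and angle between the x axis of lid and the x axis of grinder, either way round between 0.36 and 0.7 rad and value of joint drive_ring between 0.25 and 0.72 rad), for 0.5 s.
At the end, for the whole second after the job is handed in: The isolator is on (over 0.9 rad); the lid sits in the mouth (centre within 6 mm, underside within 4.5 mm of the floor, tilt under 0.1 rad), its bar 0.36 to 0.70 rad from the grinder's x axis with the drive ring at 0.25 to 0.72 rad, still, and the gripper still holds it (over 1 N) (all of step 3 and contact force between the fingers and lid above 1 N and angular speed of lid below 0.2 rad/s and linear speed of lid below 0.03 m/s); the arm keeps its last pose, push and grip.
It fails at once if the lid is twisted into its lock click (value of joint drive_ring above 0.85 rad).
It fails at once if a dumbbell, the peanut ball or the jar is pushed more than 40 mm from its place (distance of any of dumbbell_a, dumbbell_b, peanut_ball, jar from where it was at the start of the episode above 0.04 m).
It also fails if it takes over 64 s, if anything falls off the work surface, if the arm or the gripper's body presses on something with over 40 N, if the wrist force passes 120 N, or if a joint passes its speed limit or range.

## Working session

There is one attempt and no reset: what is moved stays moved. The work goes in short steps, each a Python script; the robot and the scene stay as the last script left them, time stands still between calls to the robot, and variables do not carry over. Pictures are saved under pics/ and viewed, and the job is handed in when it is done.

```bash
mkdir -p pics; ls; cat > h.py <<'E'
import numpy as np, cv2
from workcell import r, jaws, solver, viewer, readout
def snap(n,tag):
    c=viewer.camera(n); cv2.imwrite(f'pics/{tag}.png',c['img']); np.savez(f'pics/{tag}.npz',**{k:np.array(v) for k,v in c.items()}); return c
def load(tag): return dict(np.load(f'pics/{tag}.npz'))
def ray(c,u,v):
    K=c['camera_matrix']; d=np.array([(u-K[0,2])/K[0,0],-(v-K[1,2])/K[1,1],-1.]); return c['rotation']@d
def atz(c,u,v,z):
    d=ray(c,u,v); e=c['eye']; return e+d*(z-e[2])/d[2]
def pt(c,u,v):
    return c['eye']+ray(c,u,v)*c['depth'][int(round(v)),int(round(u))]
def proj(c,p):
    q=c['rotation'].T@(np.array(p)-c['eye']); K=c['camera_matrix']; return K[0,2]+K[0,0]*q[0]/-q[2],K[1,2]-K[1,1]*q[1]/-q[2]
def crop(tag,u0,v0,u1,v1,out,s):
    im=cv2.imread(f'pics/{tag}.png')[v0:v1,u0:u1]; cv2.imwrite(f'pics/{out}.png',cv2.resize(im,None,fx=s,fy=s,interpolation=cv2.INTER_CUBIC))
E
python3 - <<'E'
from h import *
for n in ['scene','side','wrist']:
    c=snap(n,n+'0'); print(n,{k:(v.shape if hasattr(v,'shape') and v.size>9 else v) for k,v in c.items()})
print(readout.current_t(),readout.current_ee_rot())
E
```

```text
pics
scene {'img': (400, 640, 3), 'depth': (400, 640), 'camera_matrix': array([[485.5490604 ,   0.        , 313.55824991],
       [  0.        , 485.5490604 , 205.35366828],
       [  0.        ,   0.        ,   1.        ]]), 'eye': array([ 1.49718328, -0.11705677,  0.75777792]), 'rotation': array([0.3659183 , 0.31104429, 0.57062919, 0.66613631])}
side {'img': (400, 640, 3), 'depth': (400, 640), 'camera_matrix': array([[476.70477159,   0.        , 319.3115588 ],
       [  0.        , 476.70477159, 196.87432985],
       [  0.        ,   0.        ,   1.        ]]), 'eye': array([ 0.0941689 , -0.72069041,  0.6801614 ]), 'rotation': array([ 0.45049582, -0.11267938, -0.20441063,  0.86172685])}
wrist {'img': (400, 640, 3), 'depth': (400, 640), 'camera_matrix': array([[284.54098371,   0.        , 322.56545342],
       [  0.        , 284.54098371, 194.77983777],
       [  0.        ,   0.        ,   1.        ]]), 'eye': array([0.09579989, 0.52127393, 0.3735835 ]), 'rotation': array([-0.12113547, -0.08566771,  0.57699228,  0.80316073])}
0.15 [ 1.61688763e-01  9.86841646e-01 -5.29286911e-04 -1.73473288e-04]
```

Rotations are quaternions; I'll convert.

```bash
sed -i 's/^def load.*/from scipy.spatial.transform import Rotation as R\ndef load(tag):\n    c=dict(np.load(f"pics\/{tag}.npz")); c["rotation"]=R.from_quat(c["rotation"]).as_matrix(); return c/; s/^    c=viewer.camera(n); cv2/    c=viewer.camera(n); cv2/; s/; return c$/; return load(tag)/' h.py; sed -i 's/c\["rotation"\]).as_matrix(); return load(tag)/c["rotation"]).as_matrix(); return c/' h.py; cat h.py | head -12
```

```text
import numpy as np, cv2
from workcell import r, jaws, solver, viewer, readout
def snap(n,tag):
    c=viewer.camera(n); cv2.imwrite(f'pics/{tag}.png',c['img']); np.savez(f'pics/{tag}.npz',**{k:np.array(v) for k,v in c.items()}); return load(tag)
from scipy.spatial.transform import Rotation as R
def load(tag):
    c=dict(np.load(f"pics/{tag}.npz")); c["rotation"]=R.from_quat(c["rotation"]).as_matrix(); return c
def ray(c,u,v):
    K=c['camera_matrix']; d=np.array([(u-K[0,2])/K[0,0],-(v-K[1,2])/K[1,1],-1.]); return c['rotation']@d
def atz(c,u,v,z):
    d=ray(c,u,v); e=c['eye']; return e+d*(z-e[2])/d[2]
def pt(c,u,v):
```

View pics/scene0.png

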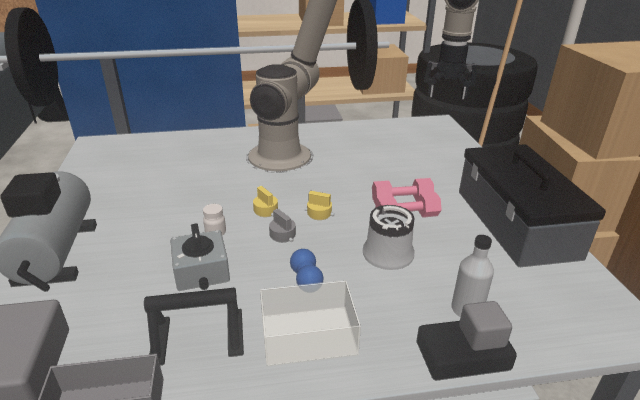

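View pics/side0.png

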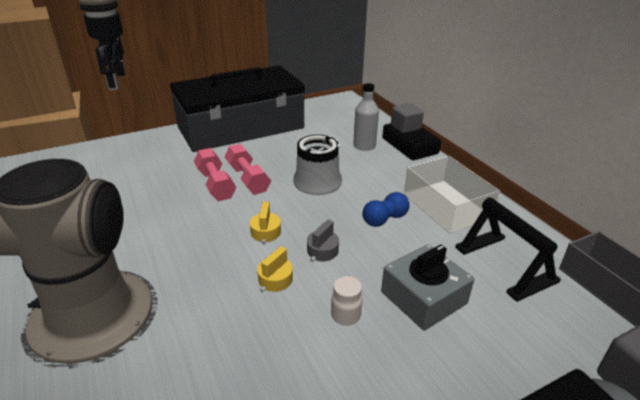

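View pics/wrist0.png

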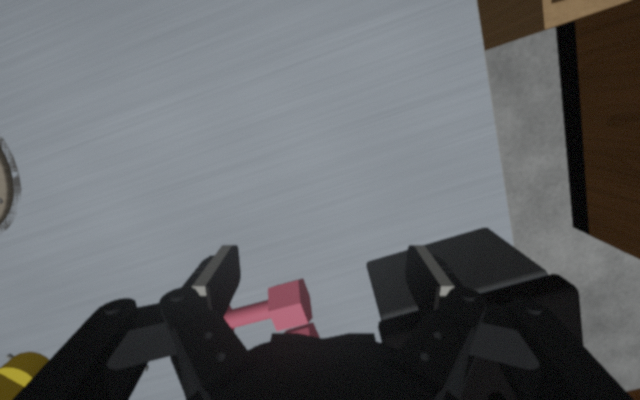

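Lid candidates in the scene view: yellow ones at (265,202) and (319,205), grey one at (282,228). By description it is the grey one; the isolator is at (200,258) and the grinder at (390,238). I'll check these in close crops.

```bash
python3 - <<'E'
from h import *
for t,b in [('scene0',[(150,210,250,300),(345,195,435,275),(250,190,320,250)]),('side0',[(370,230,485,330),(285,125,355,200),(295,210,350,270)])]:
    ims=[]
    for (u0,v0,u1,v1) in b:
        im=cv2.imread(f'pics/{t}.png')[v0:v1,u0:u1]; ims.append(cv2.resize(im,(int((u1-u0)*4*1),int((v1-v0)*4*1)),interpolation=cv2.INTER_CUBIC))
    H=max(i.shape[0] for i in ims); ims=[cv2.copyMakeBorder(i,0,H-i.shape[0],0,4,cv2.BORDER_CONSTANT) for i in ims]
    o=np.hstack(ims); s=min(1,800/o.shape[1]); print(t,o.shape,s); cv2.imwrite(f'pics/crop_{t}.png',cv2.resize(o,None,fx=s,fy=s))
c=load('scene0')
for n,u,v in [('iso',199,247),('lid',282,222),('grind',390,214),('ball',303,262),('ball2',310,277),('jar',212,210)]: print(n,pt(c,u,v).round(3))
c=load('side0')
for n,u,v in [('iso',430,262),('lid',322,233),('grind',318,148),('jar',347,285)]: print(n,pt(c,u,v).round(3))
E
```

```text
scene0 (360, 1052, 3) 0.7604562737642585
side0 (400, 972, 3) 0.823045267489712
iso [ 0.603 -0.234  0.093]
lid [ 0.475 -0.036  0.053]
grind [0.537 0.228 0.092]
ball [ 0.642 -0.005  0.053]
ball2 [0.697 0.003 0.055]
jar [ 0.429 -0.21   0.077]
iso [ 0.563 -0.248  0.103]
lid [ 0.449 -0.049  0.065]
grind [0.581 0.23  0.093]
jar [ 0.416 -0.21   0.076]
```

View pics/crop_scene0.png

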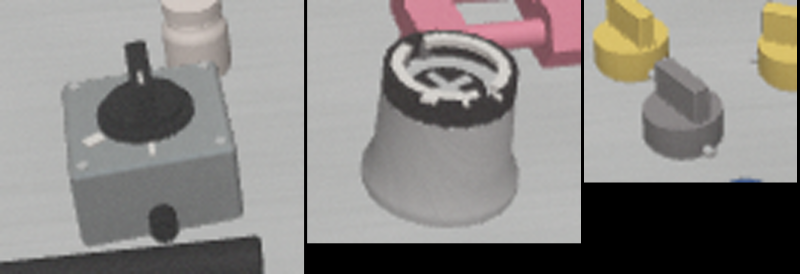

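View pics/crop_side0.png

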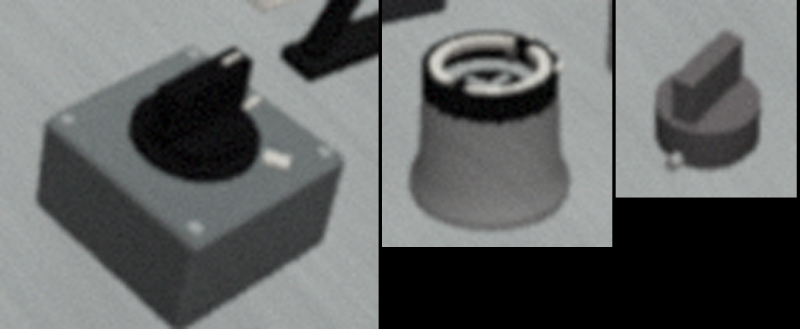

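```bash
cat >> h.py <<'E'
def down(deg):
    a=np.radians(deg); y=np.array([np.cos(a),np.sin(a),0]); z=np.array([0,0,-1.]); x=np.cross(y,z)
    return R.from_matrix(np.c_[x,y,z]).as_quat()
E
python3 - <<'E'
from h import *
c=load('wrist0'); Rt=R.from_quat(readout.current_ee_rot()).as_matrix(); p=readout.current_position()
print((Rt.T@(c['eye']-p)).round(4),(Rt.T@c['rotation']).round(3))
for nm,p in [('iso',[.585,-.245,.25]),('lid',[.46,-.04,.2]),('gr',[.56,.23,.25])]:
    for d in range(-180,181,30):
        q=solver.ik(p,down(d)); print(nm,d,None if q is None else np.round(q,2))
E
```

```text
[ 0.0755 -0.0003 -0.1428] [[-0.     0.956  0.294]
 [ 1.     0.     0.001]
 [ 0.001  0.294 -0.956]]
iso -180 [-0.52  0.54  1.16 -0.    1.44  2.62]
iso -150 [-0.52  0.54  1.16 -0.    1.44  2.1 ]
iso -120 [-0.52  0.54  1.16 -0.    1.44  1.58]
iso -90 [-0.52  0.54  1.16 -0.    1.44  1.05]
iso -60 [-0.52  0.54  1.16 -0.    1.44  0.53]
iso -30 [-0.52  0.54  1.16 -0.    1.44  0.01]
iso 0 [-0.52  0.54  1.16 -0.    1.44 -0.52]
iso 30 [-0.52  0.54  1.16 -0.    1.44 -1.04]
iso 60 [-0.52  0.54  1.16 -0.    1.44 -1.56]
iso 90 [-0.52  0.54  1.16 -0.    1.44 -2.09]
iso 120 [-0.52  0.54  1.16 -0.    1.44 -2.61]
iso 150 None
iso 180 [-0.52  0.54  1.16 -0.    1.44  2.62]
lid -180 [-0.25  0.26  1.74 -0.    1.15  2.89]
lid -150 [-0.25  0.26  1.74 -0.    1.15  2.37]
lid -120 [-0.25  0.26  1.74 -0.    1.15  1.84]
lid -90 [-0.25  0.26  1.74 -0.    1.15  1.32]
lid -60 [-0.25  0.26  1.74 -0.    1.15  0.79]
lid -30 [-0.25  0.26  1.74 -0.    1.15  0.27]
lid 0 [-0.25  0.26  1.74 -0.    1.15 -0.25]
lid 30 [-0.25  0.26  1.74 -0.    1.15 -0.78]
lid 60 [-0.25  0.26  1.74 -0.    1.15 -1.3 ]
lid 90 [-0.25  0.26  1.74 -0.    1.15 -1.82]
lid 120 [-0.25  0.26  1.74 -0.    1.15 -2.35]
lid 150 [-0.25  0.26  1.74 -0.    1.15 -2.87]
lid 180 [-0.25  0.26  1.74 -0.    1.15  2.89]
gr -180 [ 0.26  0.48  1.26 -0.    1.41 -2.88]
gr -150 [ 0.26  0.48  1.26 -0.    1.41  2.88]
gr -120 [ 0.26  0.48  1.26 -0.    1.41  2.36]
gr -90 [ 0.26  0.48  1.26 -0.    1.41  1.83]
gr -60 [ 0.26  0.48  1.26 -0.    1.41  1.31]
gr -30 [ 0.26  0.48  1.26 -0.    1.41  0.79]
gr 0 [ 0.26  0.48  1.26 -0.    1.41  0.26]
gr 30 [ 0.26  0.48  1.26 -0.    1.41 -0.26]
gr 60 [ 0.26  0.48  1.26 -0.    1.41 -0.78]
gr 90 [ 0.26  0.48  1.26 -0.    1.41 -1.31]
gr 120 [ 0.26  0.48  1.26 -0.    1.41 -1.83]
gr 150 [ 0.26  0.48  1.26 -0.    1.41 -2.35]
gr 180 [ 0.26  0.48  1.26 -0.    1.41 -2.88]
```

```bash
python3 - <<'E'
from h import *
r.goto([.56,.23,.22],down(0)); snap('wrist','wg')
r.goto([.46,-.04,.18],down(-60)); snap('wrist','wl')
r.goto([.585,-.245,.22],down(-90)); snap('wrist','wi')
print(readout.current_t())
E
```

```text
4.1083
```

View pics/wg.png

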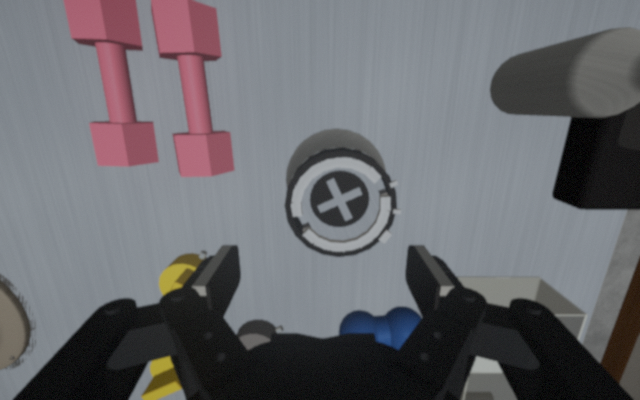

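View pics/wl.png

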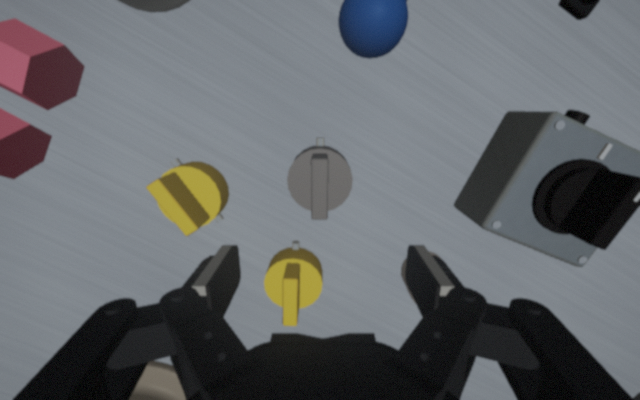

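View pics/wi.png

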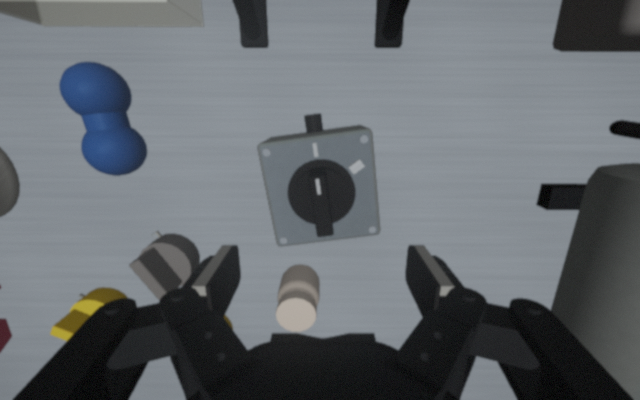

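Grinder mouth centre ≈(341,203) in wg; grey lid ≈(320,180) in wl; isolator handle ≈(321,192) in wi. I'll enlarge each.

```bash
python3 - <<'E'
from h import *
crop('wi',255,110,385,250,'cwi',4); crop('wg',275,120,405,265,'cwg',4); crop('wl',275,130,365,225,'cwl',6)
E
```

```text
(no output)
```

View pics/cwi.png

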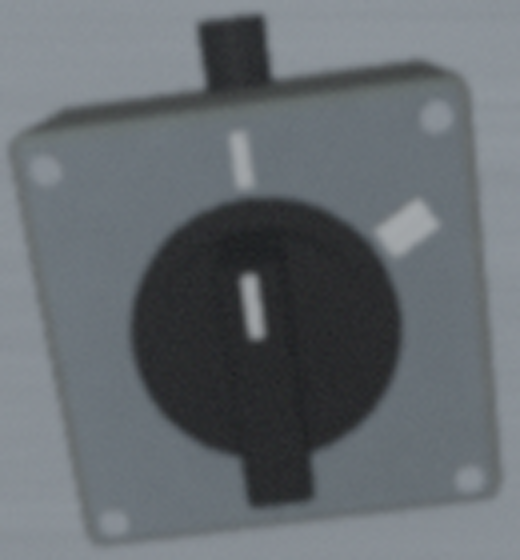

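View pics/cwg.png

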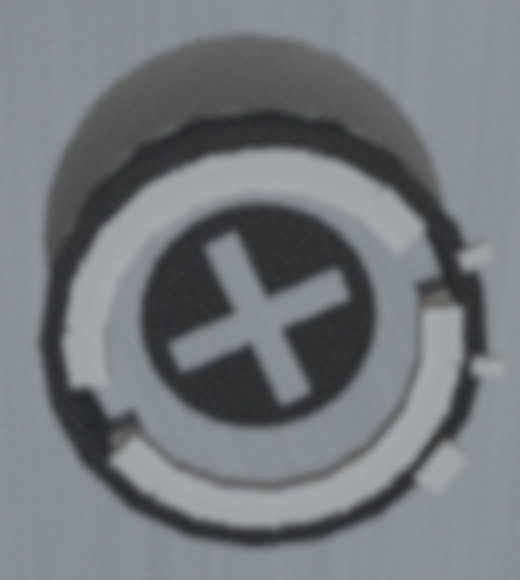

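View pics/cwl.png

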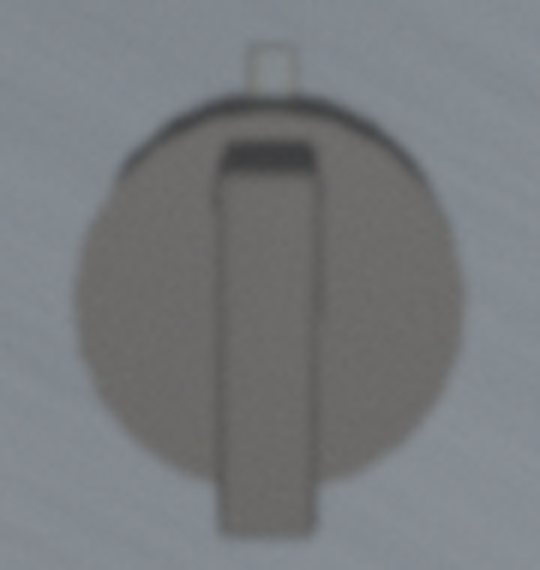

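```bash
cat > m.py <<'E'
from h import *
def P(c,o,s,u,v,z): return atz(c,(u+.5)/s-.5+o[0],(v+.5)/s-.5+o[1],z)
def ang(a,b): return np.degrees(np.arctan2(*(b-a)[1::-1]))
c=load('wi'); f=lambda u,v,z:P(c,(255,110),4,u,v,z)
S=[f(*p,.0705) for p in [(46,170),(436,117),(469,479),(113,522)]]
print('iso screws',np.round(S,4),'centre',np.mean(S,0).round(4))
print('edges',[round(np.linalg.norm(S[i]-S[i-1]),4) for i in range(4)],'x angle',ang(S[3],S[0]),ang(S[2],S[1]), 'edge y+90',ang(S[1],S[0])-90)
t=[f(*p,.0705) for p in [(237,132),(245,188)]]; print('tick ang',ang(t[1],t[0]))
l=[f(*p,.1185) for p in [(249,275),(257,338)]]; print('line',np.round(l,4),ang(l[1],l[0]))
e=[f(*p,.118) for p in [(249,506),(313,499)]]; print('barend',np.round(e,4),np.mean(e,0))
t=[f(*p,.0705) for p in [(408,228)]]; print('on',ang(np.mean(S,0),t[0]))
# disc centre fit check depth
print('depth',pt(c,300,150).round(4))
c=load('wg'); f=lambda u,v,z:P(c,(275,120),4,u,v,z)
# outer rim circle z=.112 : points on dark rim outer
pts=[(43,340),(110,480),(260,543),(455,430),(470,290),(330,128),(175,128)]
A=np.array([f(*p,.112)[:2] for p in pts]); B=np.c_[2*A,np.ones(len(A))]; s=np.linalg.lstsq(B,(A**2).sum(1),rcond=None)[0]
print('rim fit',s[:2],np.sqrt(s[2]+s[:2]@s[:2]),np.abs(np.linalg.norm(A-s[:2],axis=1)).round(4))
# white ring outer edge
pts=[(262,148),(150,197),(64,340),(260,530),(463,350),(165,503),(385,480),(350,175)]
A=np.array([f(*p,.112)[:2] for p in pts]); B=np.c_[2*A,np.ones(len(A))]; s2=np.linalg.lstsq(B,(A**2).sum(1),rcond=None)[0]
print('white outer fit',s2[:2],np.sqrt(s2[2]+s2[:2]@s2[:2]),np.linalg.norm(A-s2[:2],axis=1).round(4))
g=f(260,314,.09); print('cross',g)
for n,p in [('enter',(476,255)),('pulse',(488,367)),('lock',(441,468))]:
    q=f(*p,.1125); print(n,q.round(4),ang(s2[:2],q[:2]))
# slot edges white corners
for n,p in [('s+a',(405,250)),('s+b',(440,303)),('s-a',(85,388)),('s-b',(118,453))]: 
    q=f(*p,.112); print(n,ang(s2[:2],q[:2]),np.linalg.norm(q[:2]-s2[:2]))
print('depth rim',pt(c,298,200),pt(c,341,245))
c=load('wl'); f=lambda u,v,z:P(c,(275,130),6,u,v,z)
e=[f(*p,.068) for p in [(221,172),(316,172),(316,537),(220,537)]]; print('lid bar',np.round(e,4),np.mean(e,0),ang(e[3],e[0]),ang(e[2],e[1]),np.linalg.norm(e[0]-e[3]),np.linalg.norm(e[0]-e[1]))
pts=[(74,300),(464,300),(270,110),(110,170),(425,180),(110,420),(428,420),(190,478),(355,475)]
A=np.array([f(*p,.034)[:2] for p in pts]); B=np.c_[2*A,np.ones(len(A))]; s2=np.linalg.lstsq(B,(A**2).sum(1),rcond=None)[0]
print('plug fit',s2[:2],np.sqrt(s2[2]+s2[:2]@s2[:2]),np.linalg.norm(A-s2[:2],axis=1).round(4))
p=f(273,43,.008);print('pin end',p,ang(s2[:2],p[:2]),np.linalg.norm(p[:2]-s2[:2]))
E
python3 m.py
```

```text
iso screws [[ 0.6149 -0.1856  0.0705]
 [ 0.6285 -0.2851  0.0705]
 [ 0.5288 -0.2987  0.0705]
 [ 0.5154 -0.1989  0.0705]] centre [ 0.5719 -0.2421  0.0705]
edges [np.float64(0.1004), np.float64(0.1004), np.float64(0.1006), np.float64(0.1008)] x angle 7.586314476696481 7.798720721485614 edge y+90 7.787694108729198
tick ang 7.796577723839195
line [[ 0.5992 -0.2386  0.1185]
 [ 0.5847 -0.2403  0.1185]] 6.802494483251626
barend [[ 0.5431 -0.2383  0.118 ]
 [ 0.5449 -0.2534  0.118 ]] [ 0.54403165 -0.24585385  0.118     ]
on -52.83364561648613
depth [ 0.6169 -0.2203  0.0693]
rim fit [0.57452654 0.21902239] 0.05158170362786325 [0.0506 0.0506 0.053  0.0523 0.0497 0.0516 0.0532]
white outer fit [0.5753784  0.21655268] 0.04613265453408858 [0.0475 0.0448 0.0466 0.047  0.0467 0.0459 0.045  0.0455]
cross [0.57584985 0.21836117 0.09      ]
enter [0.6233 0.2398 0.1125] 25.84907821611805
pulse [0.6282 0.2126 0.1125] -4.244120077389335
lock [0.6189 0.1867 0.1125] -34.51496208949986
s+a 37.29976984618807 0.03999547253883501
s+b 15.967399767487715 0.04223990408676512
s-a -167.12897785091454 0.042997718100053144
s-b -142.56922723905805 0.04333301844582718
depth rim [0.53590087 0.22364448 0.11235868] [0.57669553 0.17771703 0.11268284]
lid bar [[ 0.482  -0.0154  0.068 ]
 [ 0.4892 -0.0277  0.068 ]
 [ 0.4382 -0.0576  0.068 ]
 [ 0.4305 -0.0442  0.068 ]] [ 0.45997286 -0.03622599  0.068     ] 29.273153339305857 30.36877527373149 0.059066566758534465 0.014302115927870717
plug fit [ 0.45965435 -0.03585959] 0.03482129067073011 [0.0338 0.0343 0.0343 0.036  0.035  0.035  0.0353 0.0347 0.0349]
pin end [ 0.49715033 -0.01511484  0.008     ] 28.953687351402877 0.04285199066614585
```

Measurements agree with given sizes (screw square ~100 mm, plug radius 34.8, bar 59×14, rim depth z=0.112). Isolator: (0.572, −0.242), x at 7.75°; lid: (0.460, −0.036) at 29.8°. Now the isolator.

```bash
python3 - <<'E'
from h import *
a=7.75-90; p=[.572,-.242,.16]
r.goto(p,down(a)); r.move_l([.572,-.242,.092],speed=.1)
print(readout.current_contact_force().round(1))
jaws.move_gripper(0.0); print('gap',readout.current_finger_gap(),readout.current_contact_force().round(1),readout.current_t())
for d in (15,30,45,60):
    r.goto([.572,-.242,.092],down(a-d)); print(d,readout.current_contact_force().round(1),readout.current_torque().round(2),readout.current_position().round(4),readout.current_t())
snap('scene','s1')
jaws.move_gripper(0.085); r.move_l([.572,-.242,.2],speed=.2)
r.goto([.572,-.242,.22],down(-90)); snap('wrist','wi2'); print(readout.current_t(),readout.current_torque().round(2))
crop('wi2',255,110,385,250,'cwi2',4)
E
```

```text
[-0.2  0.9  0.4]
gap 0.014996078570623541 [-0.7  2.   2. ] 5.9417
15 [-0.7  2.8  5.3] [0.41 0.19 0.02] [ 0.572  -0.2417  0.0923] 6.3
30 [-2.   3.6  5.7] [ 0.58  0.21 -0.05] [ 0.572  -0.2415  0.0923] 6.6583
45 [-1.   5.1  5.3] [ 0.66  0.14 -0.1 ] [ 0.5722 -0.2413  0.0923] 7.0167
60 [0.1 5.1 5. ] [ 0.76  0.04 -0.11] [ 0.5724 -0.2411  0.0923] 7.375
9.725 [ 0.01 -0.01  0.  ]
```

View pics/cwi2.png

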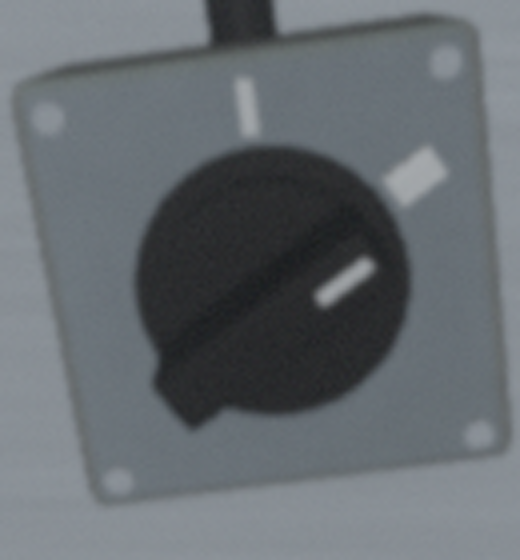

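Handle's line now points at the broad tick (crop line (320,302)–(373,265), tick (415,178)): on. One closer look at the grinder for a precise fit, from two yaws.

```bash
python3 - <<'E'
from h import *
r.goto([.575,.2175,.20],down(-64)); r.hold(.2); snap('wrist','wg2')
r.goto([.575,.2175,.20],down(26)); r.hold(.2); snap('wrist','wg3')
for t in('wg2','wg3'): 
    c=load(t); u,v=proj(c,[.575,.2175,.112]); print(u,v); crop(t,int(u)-65,int(v)-65,int(u)+65,int(v)+65,'c'+t,4); print(int(u)-65,int(v)-65)
print(readout.current_t())
E
```

```text
321.4668946514854 198.39038765687667
256 133
323.42396417487805 199.35981919107147
258 134
13.3083
```

View pics/cwg2.png

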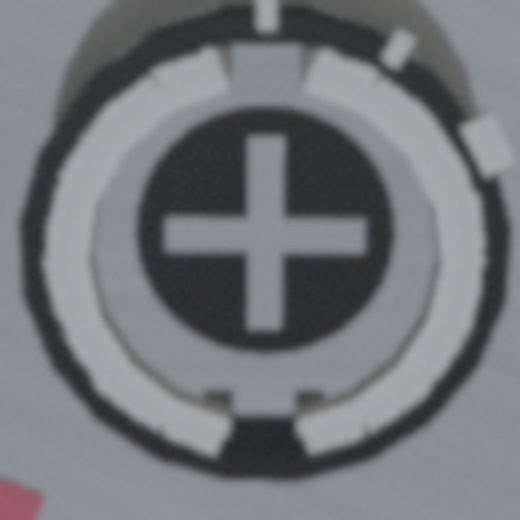

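View pics/cwg3.png

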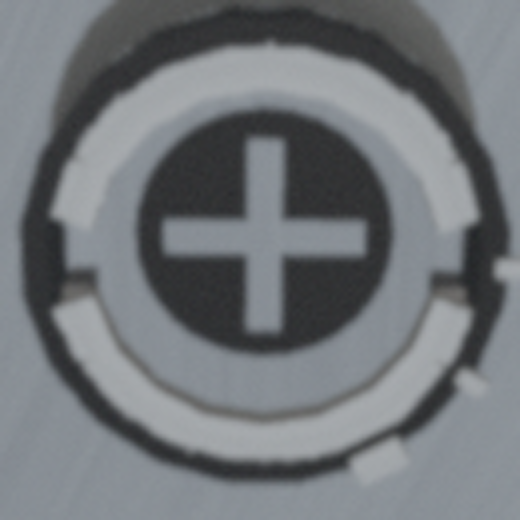

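```bash
cat > m2.py <<'E'
from m import P,ang
from h import *
def fit(A):
    B=np.c_[2*A,np.ones(len(A))]; s=np.linalg.lstsq(B,(A**2).sum(1),rcond=None)[0]; return s[:2].round(4),np.sqrt(s[2]+s[:2]@s[:2]).round(4)
print('-----')
for t,o,x1,x2,cr,line in [('wg2',(256,133),None,None,(265.5,233),((266.5,134),(264,332))),('wg3',(258,134),None,None,(264.5,235.5),((366,237),(162,237.5)))]:
    c=load(t); f=lambda u,v,z:P(c,o,4,u,v,z)
    print(t,'cross centre at z.09',f(*cr,.09).round(4),'line',ang(f(*line[1],.09),f(*line[0],.09)))
    im=c['img'];g=im.astype(int).min(2)
    # white ring: auto mask by depth at rim height and bright
    v,u=np.mgrid[o[1]:o[1]+130,o[0]:o[0]+130]; 
    d=c['depth'][v,u]; K=c['camera_matrix']
    D=np.stack([(u-K[0,2])/K[0,0],-(v-K[1,2])/K[1,1],-np.ones(u.shape)],-1)@c['rotation'].T
    X=c['eye']+D*d[...,None]; m=(abs(X[...,2]-.112)<.004)
    X2=c['eye']+D*((.112-c['eye'][2])/D[...,2])[...,None]
    mm=(m&(g[v,u]<90)).astype(np.uint8); cs,_=cv2.findContours(m.astype(np.uint8),cv2.RETR_EXTERNAL,cv2.CHAIN_APPROX_NONE)
    k=max(cs,key=len)[:,0]; print('outer rim',fit(X2[k[:,1],k[:,0],:2]))
    ins=~m; n,l,st,ce=cv2.connectedComponentsWithStats(ins.astype(np.uint8)); j=l[58,66]; cs,_=cv2.findContours((l==j).astype(np.uint8),cv2.RETR_EXTERNAL,cv2.CHAIN_APPROX_NONE)
    if j: 
        A=X2[cs[0][:,0,1],cs[0][:,0,0],:2]; ctr,rr=fit(A); rad=np.linalg.norm(A-ctr,axis=1); A=A[rad<.0405]; print('inner hole',fit(A),len(A), 'maxr',rad.max().round(4))
f=lambda u,v,z:P(load('wg2'),(256,133),4,u,v,z)
C=np.array([.575,.2175])
a=(f(230,85,.112)+f(305,85,.112))/2; b=(f(222,455,.112)+f(303,455,.112))/2; print('slot line',ang(b,a),a,b)
print('enter tick',f(266,15,.1125),'L/R rim mid',(f(21,240,.112)+f(508,240,.112))/2,(f(43,245,.112)+f(487,245,.112))/2)
f=lambda u,v,z:P(load('wg3'),(258,134),4,u,v,z)
a=(f(478,225,.112)+f(472,310,.112))/2; b=(f(53,218,.112)+f(53,312,.112))/2; print('slot line',ang(b,a))
print('enter tick',f(508,268,.1125),'L/R rim mid',(f(21,240,.112)+f(508,240,.112))/2)
E
python3 m2.py | sed -n '/-----/,$p'
```

```text
-----
wg2 cross centre at z.09 [0.5754 0.2172 0.09  ] line 25.156300170737968
outer rim (array([0.5762, 0.2173]), np.float64(0.0522))
inner hole (array([0.5766, 0.218 ]), np.float64(0.0362)) 225 maxr 0.0457
wg3 cross centre at z.09 [0.5755 0.2172 0.09  ] line 26.12417186267579
outer rim (array([0.5759, 0.2173]), np.float64(0.0523))
inner hole (array([0.5748, 0.2185]), np.float64(0.0362)) 228 maxr 0.0458
slot line 25.111261533315137 [0.60961469 0.23331661 0.112     ] [0.53406077 0.19790646 0.112     ]
enter tick [0.62213114 0.23972193 0.1125    ] L/R rim mid [0.57972684 0.21952105 0.112     ] [0.57877609 0.21894273 0.112     ]
slot line 25.63791376609259
enter tick [0.62231739 0.23947688 0.1125    ] L/R rim mid [0.5729929  0.22221068 0.112     ]
```

Grinder: centre (0.5758, 0.2174), slot axis 25.6°. Now grasp the lid.

```bash
python3 - <<'E'
from h import *
o=down(29.8-90)
r.goto([.4598,-.036,.15],o); r.move_l([.4598,-.036,.04],speed=.12)
print(readout.current_contact_force().round(1))
jaws.move_gripper(0.0); print('gap',readout.current_finger_gap(),readout.current_contact_force().round(1))
r.move_l([.4598,-.036,.22],speed=.2); r.hold(.2)
print(readout.current_finger_gap(),readout.current_contact_force().round(2),readout.current_torque().round(3))
snap('wrist','wl2'); snap('scene','s2'); snap('side','d2'); print(readout.current_t())
c=load('side' if 0 else 'd2'); u,v=map(int,proj(c,[.46,-.036,.2])); print(u,v); crop('d2',u-60,v-60,u+60,v+60,'cd2',4)
c=load('s2'); u,v=map(int,proj(c,[.46,-.036,.2])); crop('s2',u-60,v-60,u+60,v+60,'cs2',4)
E
```

```text
[0.1 1.3 0.2]
gap 0.014874583244732148 [-0.3 -0.7  2.9]
0.014862863087853442 [-0.27  0.47 -2.03] [-0.006 -0.091 -0.006]
17.5083
324 172
```

View pics/wl2.png

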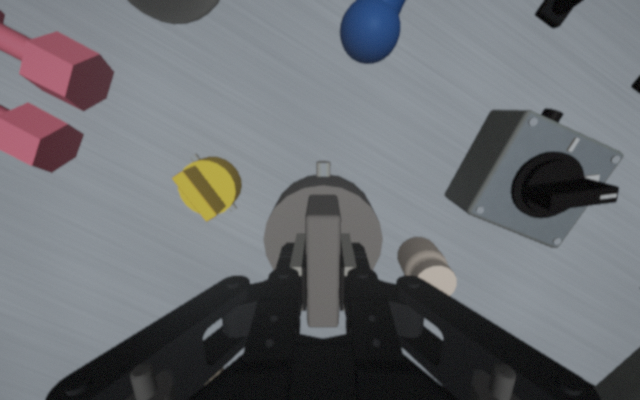

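View pics/cd2.png

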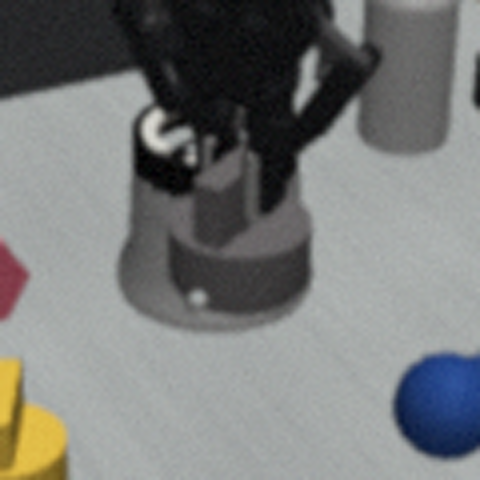

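View pics/cs2.png

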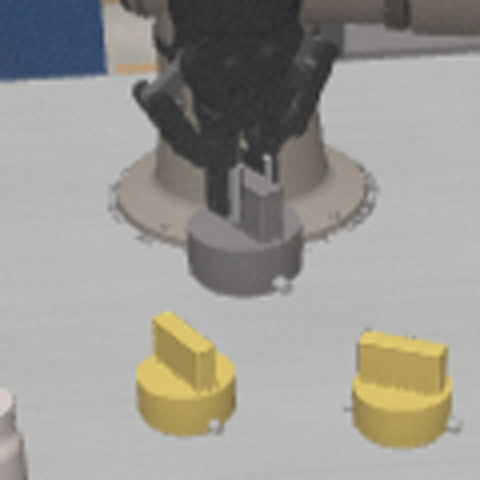

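```bash
python3 - <<'E'
from h import *
c=load('wl2'); p=readout.current_position(); Rt=R.from_quat(readout.current_ee_rot()).as_matrix()
print(p, Rt.round(4).tolist())
crop('wl2',255,150,395,340,'cwl2',3)
for q in [[0,0,0],[.03,0,-.028],[-.03,0,-.028],[.0425,0,.032]]: print(q,np.round(proj(c,p+Rt@np.array(q)),1))
# predicted plug top circle
th=np.radians(range(0,360,30))
im=cv2.imread('pics/cwl2.png')
for a in np.radians(range(0,360,5)):
    u,v=proj(c,p+Rt@np.array([.0345*np.cos(a),.0345*np.sin(a),.006])); cv2.circle(im,(int((u-255+.5)*3),int((v-150+.5)*3)),1,(0,0,255),-1)
for q in [(.03,.008),(.03,-.008),(-.03,.008),(-.03,-.008)]:
    u,v=proj(c,p+Rt@np.array([*q,-.028])); cv2.circle(im,(int((u-255+.5)*3),int((v-150+.5)*3)),2,(0,255,0),-1)
u,v=proj(c,p+Rt@np.array([.0425,0,.032])); cv2.circle(im,(int((u-255+.5)*3),int((v-150+.5)*3)),2,(255,0,0),-1)
cv2.imwrite('pics/ov.png',im)
E
```

```text
[ 0.45965624 -0.03597077  0.21956374] [[0.8678, 0.497, -0.0009], [0.497, -0.8678, 0.0002], [-0.0006, -0.0006, -1.0]]
[0, 0, 0] [323.2 247.2]
[0.03, 0, -0.028] [323.3 215.2]
[-0.03, 0, -0.028] [323.2 328.9]
[0.0425, 0, 0.032] [323.2 160.9]
```

View pics/ov.png

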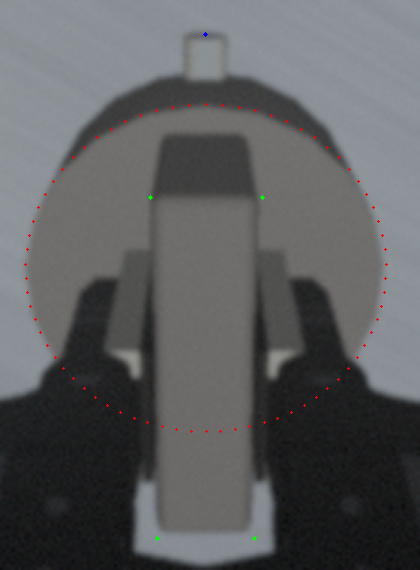

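Overlay of the expected lid on the held one agrees within ~1 mm. Carry to the grinder and insert with force checks.

```bash
python3 - <<'E'
from h import *
o=down(25.6-90); x,y=.5758,.2174
r.goto([x,y,.22],o); r.move_l([x,y,.165],speed=.1); r.hold(.2)
f0=readout.current_contact_force(); print(f0.round(2),readout.current_t())
for z in np.arange(.157,.1295,-.004):
    r.move_l([x,y,z],speed=.04); f=readout.current_contact_force()-f0
    print(round(z,4),f.round(1),(readout.current_torque()).round(2),readout.current_position().round(4))
    if np.linalg.norm(f)>12: print('STOP');break
print(readout.current_t()); snap('wrist','wi3'); snap('scene','s3'); crop('s3',330,150,450,270,'cs3',4); crop('wi3',230,130,410,340,'cwi3',3)
E
```

```text
[-0.06  0.05 -1.45] 19.4833
0.157 [ 0.6  0.4 -0.8] [ 0.03  0.08 -0.01] [0.5755 0.2174 0.1565]
0.153 [0.1 0.5 0.1] [-0.02 -0.04 -0.04] [0.5756 0.2173 0.1526]
0.149 [-0.7  0.6  0.1] [-0.    0.05 -0.01] [0.5756 0.2174 0.1486]
0.145 [ 0.6 -1.  -1.2] [ 0.03 -0.07  0.01] [0.5756 0.2173 0.1446]
0.141 [-0.8 -0.2  0.4] [-0.04 -0.05  0.03] [0.5756 0.2174 0.1406]
0.137 [-0.5 -0.9 -0.9] [-0.06  0.04  0.  ] [0.5756 0.2173 0.1367]
0.133 [0.5 0.5 0. ] [ 0.01 -0.    0.03] [0.5756 0.2173 0.1326]
21.3333
```

View pics/cs3.png

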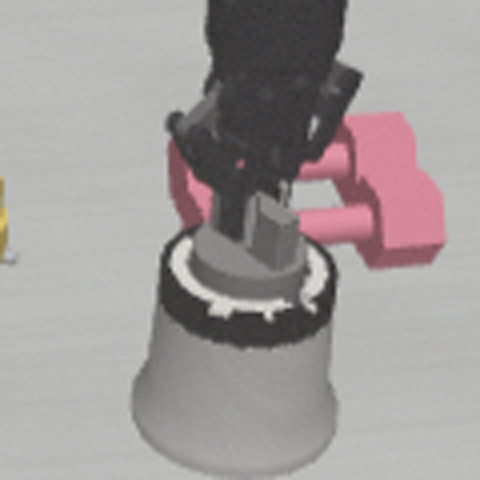

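View pics/cwi3.png

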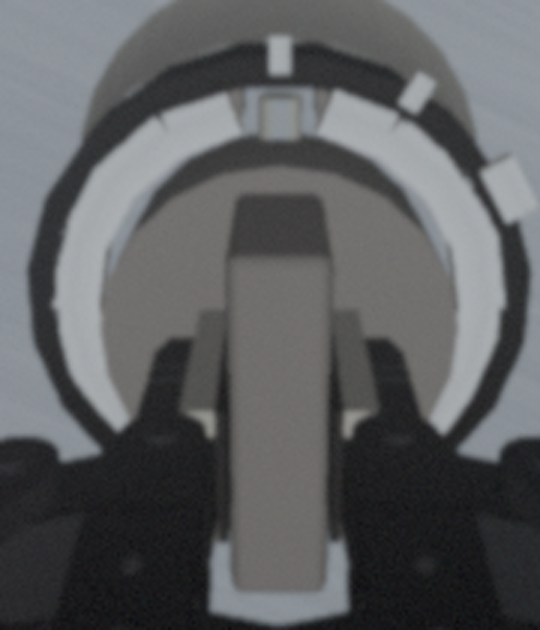

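The pin sits centred in the slot with no contact. Continue down to the floor.

```bash
python3 - <<'E'
from h import *
x,y=.5758,.2174
f0=np.array([0,0,-1.5])
for z in np.arange(.132,.1265,-.001):
    r.move_l([x,y,z],speed=.02); r.hold(.1); f=readout.current_contact_force()-f0
    print(round(z,4),f.round(1),readout.current_torque().round(2),readout.current_position().round(4))
    if f[2]>5: print('contact');break
r.hold(.3); print(readout.current_contact_force(),readout.current_t())
E
```

```text
0.132 [ 0.2 -0.1 -1.1] [ 0.05 -0.01  0.04] [0.5758 0.2174 0.132 ]
0.131 [-0.7 -0.2 -0.4] [ 0.01  0.02 -0.02] [0.5758 0.2174 0.131 ]
0.13 [0.9 0.2 3. ] [-0.01  0.02  0.  ] [0.576  0.2174 0.1303]
0.129 [-1.1 -1.4  9.3] [-0.1   0.39 -0.02] [0.5761 0.2174 0.1303]
contact
[-1.61408673 -1.22274315  5.90905373] 23.1333
```

```bash
python3 - <<'E'
from h import *
p=[.5758,.2174,.1295]
for d in (8,16,24,31):
    r.goto(p,down(25.6-90-d)); r.hold(.1); print(d,readout.current_contact_force().round(1),readout.current_torque().round(3),readout.current_position().round(4),readout.current_finger_gap())
r.hold(.4); snap('wrist','wt'); crop('wt',230,130,410,340,'cwt',3); snap('side','dt'); crop('dt',260,90,380,200,'cdt',5)
Rt=R.from_quat(readout.current_ee_rot()).as_matrix(); print(np.degrees(np.arctan2(Rt[1,0],Rt[0,0])),readout.current_t())
E
```

```text
8 [-1.3 -0.1  6.2] [0.113 0.31  0.069] [0.576  0.2177 0.1303] 0.014920389889875414
16 [-1.6  0.   5.3] [0.169 0.301 0.038] [0.5761 0.2177 0.1303] 0.0150059868382706
24 [-1.4  0.3  5.5] [ 0.152  0.24  -0.033] [0.5761 0.2177 0.1303] 0.015422083631458625
31 [-0.4  0.6  5.4] [ 0.095  0.244 -0.018] [0.5761 0.2177 0.1303] 0.014807679215933454
-5.145583253287783 25.0583
```

View pics/cwt.png

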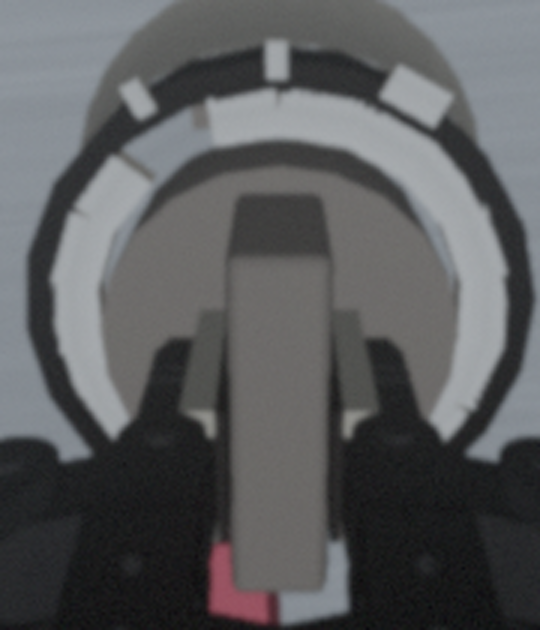

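View pics/cdt.png

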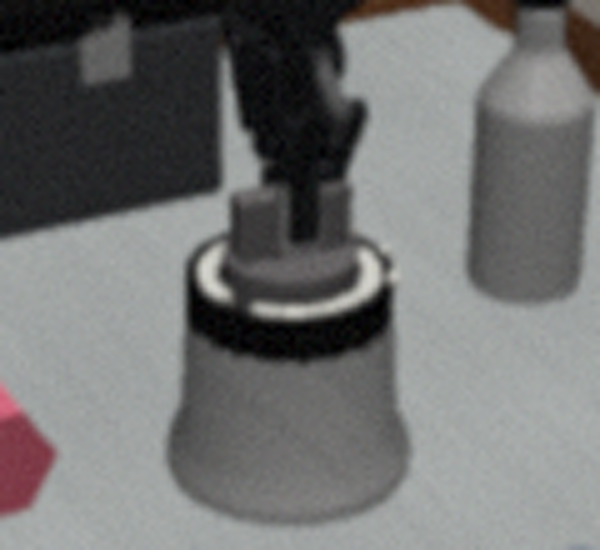

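Bar lines up with the pulse tick (crop (277,60), bar centre x≈280) and the pin has gone under the ledge. Final check, then hand in.

```bash
python3 - <<'E'
from h import *
c=snap('scene','s4'); a=load('scene0')
for n,u,v in [('ball',303,262),('ball2',310,277),('jar',212,210),('db',408,191),('db2',410,207)]: print(n,pt(a,u,v).round(3),pt(c,u,v).round(3))
print(readout.current_dq().round(4),readout.current_finger_gap())
E
```

```text
ball [ 0.642 -0.005  0.053] [ 0.64  -0.004  0.052]
ball2 [0.697 0.003 0.055] [0.693 0.004 0.051]
jar [ 0.429 -0.21   0.077] [ 0.428 -0.21   0.077]
db [0.344 0.344 0.034] [0.587 0.247 0.186]
db2 [0.429 0.322 0.035] [0.429 0.322 0.035]
[ 0.0019  0.0003  0.0008  0.0008  0.0008 -0.0017] 0.01518067120827094
```

View pics/s4.png

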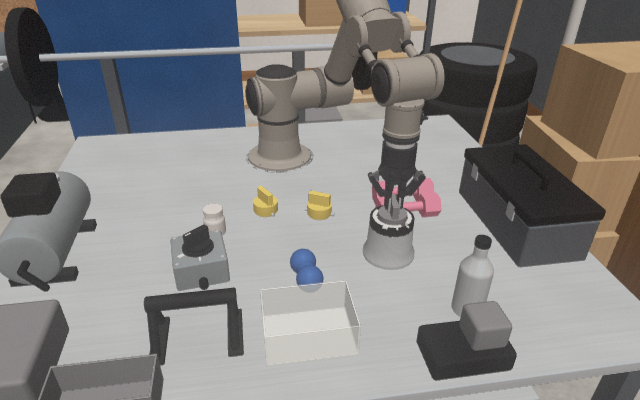

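Isolator on at (200,240), bystanders unmoved (the "db" reading was just the gripper occluding that pixel), lid held in the grinder at (392,225).

```bash
python3 - <<'E'
from h import *
r.hand_in(); print(readout.current_t())
E
```

```text
the job is handed in; nothing more can be done
the job is handed in; nothing more can be done
```

I turned the isolator handle 60° clockwise to on, then fitted the grey lid into the grinder and twisted it 31° clockwise to the pulse position. I handed in at about 25 s with the lid still gripped.

**Last checks:**
- **Isolator:** the handle's line points at the broad tick.
- **Lid seating:** it reached the floor at its expected height, pressed down with about 5 N, and the pin went under the ledge.
- **Lid angle:** the bar lines up with the pulse tick. The lock click, ring angle and exact lid angle cannot be read directly; I judged these from the tool angle and the picture.
- **Grip:** the finger gap held steady at about 15 mm and the joints were nearly still.
- **Bystanders:** the ball, the jar and one dumbbell read within 6 mm of where they started. For the second dumbbell, the arm hid the point I measured, so I have no reading for it, but it appears in place in the image.

No other check failed. The hand-in gave no verdict, as expected.

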